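Clear the condiment opening and hold the pan ready above it

TASK

Lift the flat cover out of the condiment unit's empty opening and lean it against the front of the napkin box, standing on the counter on its long lower edge, tilted back and let go. Then pick up the lift-out pan by its bar handle, bring it over the unit's side fences without knocking the unit, and hold it level, centred and squared over that opening with its bottom about 15 mm above the rim, touching nothing but the gripper, ready to be lowered. Finish while still holding it there, and leave the tableware standing around where it is.

Things in the scene. Friction and masses are not known exactly. Their poses are not given: they have to be found in the camera images.
- cover_center (a point): Centre of the flat aluminium cover, a slab 6 mm thick (its x), 150 mm wide (y), 134 mm high (z), 0.3 kg. It starts upright in the empty opening, its ends loose in two vertical grooves 10 mm wide, 75 mm deep below the rim: it comes out straight up. Its top edge is 67 mm above this point, at first 59 mm above the rim; pinch it there across its thickness.
- cover_foot (a point): Middle of the cover's lower 150 mm edge, 67 mm below its centre along its own z.
- cover: The same cover as a body; origin at the middle of its lower edge, axes as cover_center.
- box_front (a point): Middle of the bottom edge of the napkin box's front face, at counter height. Closed steel box, fixed, 80 mm deep (0 to +80 mm along x), 130 mm wide (y), 75 mm high. The flat upright front looks along -x, to the robot's side. The cover should lean on this face's top edge, its foot 20 to 40 mm in front of the face.
- napkin_box: The napkin box as a body, same origin and axes as box_front.
- opening (a point): Centre of the empty opening of the fixed steel condiment unit, level with the unit's flat top face (the rim), 90 mm above the counter. The opening is 100 mm along its x, 138 mm along its y, floor 75 mm below the rim, a vertical groove in the middle of each short end. z is up.
- unit: The unit; origin on the counter below opening, same axes. Top face 90 mm up, from -75 to +205 mm along x, 100 mm either way along y. Along both sides (y = +-102 mm) a fence 4 mm thick rises 50 mm above the rim. A second opening, 135 mm farther along +x, is filled by a lidded pan whose knob rises 30 mm above the rim.
- pan_handle (a point): Centre of the bar handle of the lift-out steel pan: a straight bar 10 mm wide (along its x), 14 mm high, 145 mm long (along its y), fixed on two end posts, 107 mm above the pan's underside and 42 mm above its rim. Grip it in the middle from above, across its x.
- pan_base (a point): Centre of the underside of the lift-out pan: body 92 mm (x) by 130 mm (y), 65 mm deep, rim 116 by 154 mm, overall height with the handle 114 mm, about 0.45 kg. z is up; the long side runs along y. Starts standing on the counter.
- pan: The lift-out pan as a body; origin and axes as pan_base.
- shaker_l: Glass shaker with steel cap, 42 mm across, 111 mm high, standing beside the unit on its +y side, origin at its foot. Not to be disturbed.
- shaker_r: The like shaker on the unit's -y side, 42 mm across, 111 mm high, origin at its foot. Not to be disturbed.
- squeeze_bottle: White squeeze bottle, 60 mm across, 165 mm high, origin at its foot. Not to be disturbed.
- mug: White mug with a handle, 76 mm across, 90 mm high, origin at its foot. Not to be disturbed.
- sauce_bowl: Small white bowl, 80 mm across, 35 mm high, beyond the place of the box or pan, origin at its foot. Not to be disturbed.
- serving_spoon: Small spoon, 130 mm long, lying flat roughly along y, origin at its underside. Not to be disturbed.
Mind the look-alikes: they are no part of the job. There is more than one size of the cover; the job needs the largest.

How it is judged:
By the outcome, as a careful person would: the job done as asked, in the order asked, and still so for the second after the job is handed in, while the arm keeps its last pose, push and grip.
It also fails if it takes over 72 s, if anything falls off the work surface, if the arm or the gripper's body presses on something with over 40 N, if the wrist force passes 120 N, or if a joint passes its speed limit or range.

ROBOT

A 6-joint arm with a two-finger parallel gripper is mounted at the origin on the work surface. World frame = base frame: x ahead of the robot, y to its left, z up, the work surface at z = 0. Lengths are in mm, angles in rad, forces in N, time in s.
With the tool pointing down it reaches from about 350 to 875 mm from the base axis. Payload 4.2 kg.
Tool frame: the origin (TCP) lies midway between the tips of the shut fingers; the grasp point (between the pads) lies 19 mm behind it; z points along the fingers, y is the direction in which the jaws open and shut (so a half turn about z gives the same grasp; the last joint's range is limited). The gripper opens to 85 mm and grips with 20 to 120 N. Pads are 22 mm wide; open, the fingers measure 114 mm over their backs; the gripper's body (76 mm by 85 mm) begins 54 mm behind the grasp point. The pads swing forward as they close: fully open they stand 13 mm farther back than shut.
Start: joints at [1.467, 0.385, 0.008, 0, -1.194, -0.259], TCP at [221.775, 584.307, 231.312] pointing down, gripper open.
Joint ranges: [-3.14, 3.14], [-1.21, 2.06], [-1.07, 1.41], [-3.16, 2.05], [-2.99, -0.16], [-3.1, 3.1]. Speed limits (rad/s): [2.79, 2.79, 3.14, 3.14, 3.14, 3.14].

INTERFACE

Orientations are given as a unit quaternion [x, y, z, w].
In Python, from bench import arm gives the robot as it stands.
- The arm moves only by the tool servo_tool, never from a script. Its argument "rows" is a list of rows, each an object of numbers: "fingers": the finger opening in cm, from 0 to 8.54; "x", "y", "z": the shift along the tool's x, y, z in cm; "turn": the turn about the tool's z in degrees. A call has 1 to 10 rows; each row shifts and turns the commanded pose from where the row before left it, along the tool's axes as they then stand; what a row does not reach is not made up. A row lasts 1/12 s, in which the tool goes at most 41.7 mm and 7.16 degrees, less where a joint would pass 70% of its speed; a pose out of reach is approached as far as the arm can. A call is refused whole if a number of a shift passes 4.17 or a number of a turn 7.16, either way. A call with a gripper value outside its range is refused whole. The fingers move at their own pace and stop on an object; the grip force is fixed at half the most. Time passes only in rows, so rows that do not move let the fingers close. It gives the time, the measured TCP pose, the force and the opening at its end, in the units of the state.
- arm.read_state(): the state, without advancing time (a new reading comes with each control period).
- arm.get_image(name): name is "scene" or "side" or "wrist"; returns (picture, depth): 420x560x3 uint8, red, green, blue; 420x560 float32, mm along the optical axis (not along the pixel's ray), 0 where there is no reading.
- arm.camera_model(name): a dict with "fx", "fy", "cx", "cy" (pixels), "pose" (4x4, takes a point from camera to world coordinates). Camera axes: x right, y down, z forward; pixel columns grow to the right and rows downward; lengths in mm; the calibration is good to about 2 mm. A picture is of the moment at which its call begins: read the wrist's pose just before it. camera_model takes no time and is no camera call; for the wrist camera it gives the pose at the moment of the call.
- arm.job_done(): hands the job in, once; it reports no verdict.
The state is a dict: "clock": time; "joints": joint angles; "joint_vel": joint speeds; "joint_efforts": joint torques, N m; "position": TCP position; "ee_rot": TCP orientation; "contact_force": force on the tool from outside, world axes, zero at the start; "wrist_torque": the same for the moment, N m; "gripper_width": finger opening in mm.
Only numpy, scipy, OpenCV 4.12 (cv2) and the standard library are available. Lean on these libraries where they do the work, as an engineer would, in place of code of your own. Each camera call takes 0.05 s, during which the arm holds its last target.

## Working session

There is one attempt and no reset: what is moved stays moved. The work goes in short steps, Python scripts to look and compute and a tool call to move; the robot and the scene stay as the last step left them, time stands still between calls to the robot, and variables do not carry over. Pictures are saved under pics/ and viewed, and the job is handed in when it is done.

Besides the shell and the picture viewer there is one more tool, called after ">>>" as name(argument=value, ...) on one line, values as JSON. servo_tool: Moves the arm, as the interface text tells. Its arguments: {"type":"object","properties":{"rows":{"type":"array","items":{"type":"object","properties":{"fingers":{"type":"number"},"x":{"type":"number"},"y":{"type":"number"},"z":{"type":"number"},"turn":{"type":"number"}}}}},"required":["rows"]}

```bash
ls; mkdir -p pics; python3 - <<'E'
from bench import arm
import cv2,numpy as np
s=arm.read_state();print({k:np.round(v,3).tolist() for k,v in s.items()})
for n in ["scene","side","wrist"]:
    m=arm.camera_model(n)
    p,d=arm.get_image(n); cv2.imwrite(f"pics/{n}0.png",p[:,:,::-1]); np.save(f"{n}0.npy",d); np.savez(f"{n}0cam.npz",**m)
    print(n,m["fx"],m["cx"],m["cy"],np.round(m["pose"],3).tolist())
E
```

```text
pics
{'clock': 0.0, 'joints': [1.467, 0.386, 0.007, -0.001, -1.194, -0.259], 'joint_vel': [0.002, -0.002, 0.0, 0.0, -0.0, 0.001], 'joint_efforts': [-0.001, -39.229, 18.84, 4.186, -0.005, -0.0], 'position': [221.562, 583.788, 230.198], 'ee_rot': [0.984, -0.18, -0.0, 0.001], 'contact_force': [0.45, -1.34, -0.888], 'wrist_torque': [0.017, -0.013, -0.02], 'gripper_width': 85.696}
scene 461.0873364635747 286.8092179541927 207.70930730080687 [[-0.321, 0.617, -0.718, 1431.752], [0.947, 0.225, -0.229, 270.087], [0.02, -0.754, -0.657, 907.032], [0.0, 0.0, 0.0, 1.0]]
side 433.0497533868007 279.3863870657084 209.09968633648802 [[0.767, -0.413, 0.491, -109.098], [-0.641, -0.498, 0.584, -767.136], [0.003, -0.763, -0.647, 910.579], [0.0, 0.0, 0.0, 1.0]]
wrist 302.77379331877387 281.69779516896216 208.2332106515154 [[-0.356, -0.887, -0.296, 297.709], [-0.935, 0.338, 0.111, 554.123], [0.001, 0.316, -0.949, 370.977], [0.0, 0.0, 0.0, 1.0]]
```

View pics/scene0.png

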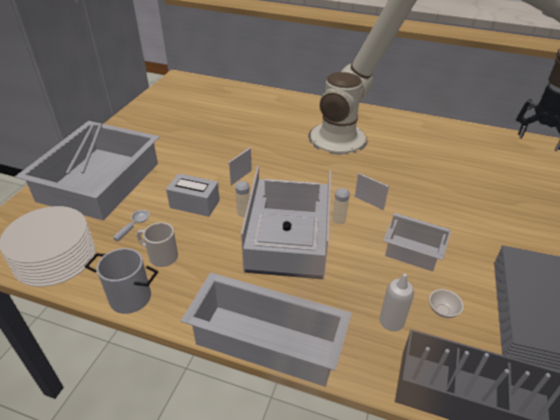

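View pics/side0.png

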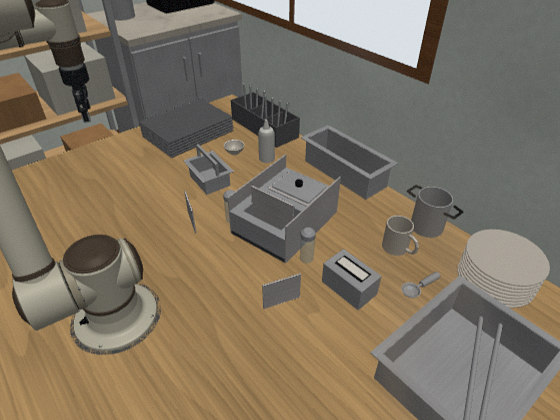

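View pics/wrist0.png

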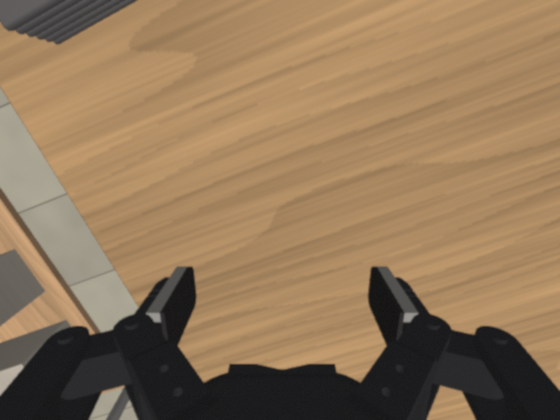

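```bash
python3 - <<'E'
import cv2
a=cv2.imread("pics/scene0.png")[140:290,150:460]; b=cv2.imread("pics/side0.png")[130:320,170:400]
cv2.imwrite("pics/c1.png",cv2.resize(a,None,fx=2.5,fy=2.5,interpolation=2));cv2.imwrite("pics/c2.png",cv2.resize(b,None,fx=3,fy=3,interpolation=2))
E
```

```text
(no output)
```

View pics/c1.png

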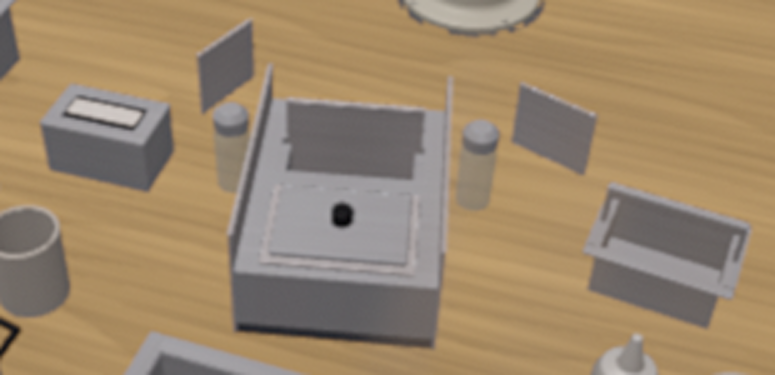

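View pics/c2.png

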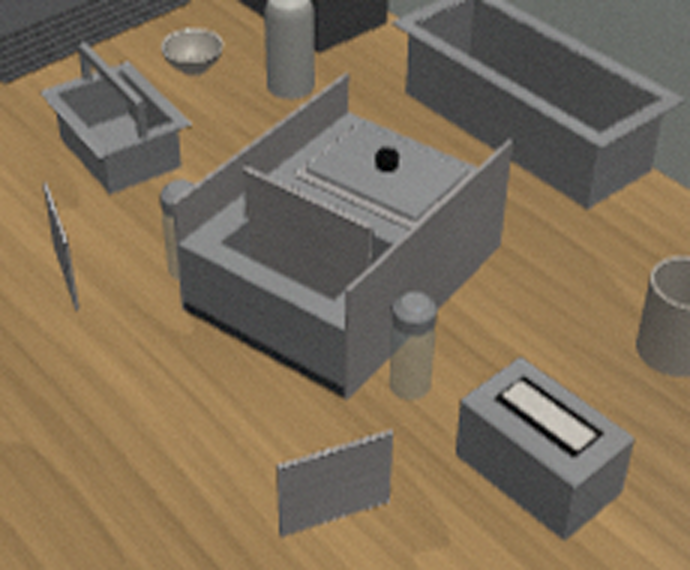

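```bash
cat > h.py <<'E'
import numpy as np, cv2
from bench import arm
def cloud(d,m):
    v,u=np.mgrid[0:d.shape[0],0:d.shape[1]]
    P=np.stack([(u-m["cx"])/m["fx"]*d,(v-m["cy"])/m["fy"]*d,d],-1)
    T=np.array(m["pose"]); Q=P@T[:3,:3].T+T[:3,3]; Q[d<=0]=np.nan; return Q
def ray(u,v,m,z):
    T=np.array(m["pose"]); r=T[:3,:3]@np.array([(u-m["cx"])/m["fx"],(v-m["cy"])/m["fy"],1.]); o=T[:3,3]
    return o+r*(z-o[2])/r[2]
def proj(p,m):
    T=np.array(m["pose"]); q=T[:3,:3].T@(np.asarray(p)-T[:3,3]); return np.array([m["fx"]*q[0]/q[2]+m["cx"],m["fy"]*q[1]/q[2]+m["cy"]])
E
python3 - <<'E'
from h import *
for n,pts in [("scene",{"counter":(300,120),"box top":(190,187),"unit lid":(265,235),"cover face":(290,198),"lid knob":(287,226),"spoon":(140,217)}),("side",{"counter":(150,350),"box":(352,268),"cover":(265,205),"cover2":(282,292)})]:
    m=dict(np.load(n+"0cam.npz"));Q=cloud(np.load(n+"0.npy"),m)
    for k,(u,v) in pts.items(): print(n,k,np.round(Q[v,u],0))
# ortho heightmap
H=np.zeros((600,800),np.float32) # x 250..850 , y -400..400 1mm
for n in ["scene","side"]:
    m=dict(np.load(n+"0cam.npz"));Q=cloud(np.load(n+"0.npy"),m).reshape(-1,3);Q=Q[~np.isnan(Q[:,0])]
    i=np.round(850-Q[:,0]).astype(int);j=np.round(400-Q[:,1]).astype(int)
    k=(i>=1)&(i<599)&(j>=1)&(j<799)&(Q[:,2]<260)
    for a in(0,1):
      for b in (0,1): np.maximum.at(H,(i[k]+a,j[k]+b),Q[k,2])
cv2.imwrite("pics/top.png",cv2.applyColorMap(np.clip(H*1.5,0,255).astype(np.uint8),cv2.COLORMAP_JET))
E
```

```text
scene counter [ -64. -164.   -1.]
scene box top [ 531. -311.   75.]
scene unit lid [669. -28. 103.]
scene cover face [497. -20.  91.]
scene lid knob [630.  16. 114.]
scene spoon [ 627. -432.    3.]
side counter [  20. -144.   -0.]
side box [ 517. -313.   77.]
side cover [483.   3. 103.]
side cover2 [ 346. -237.   44.]
```

View pics/top.png

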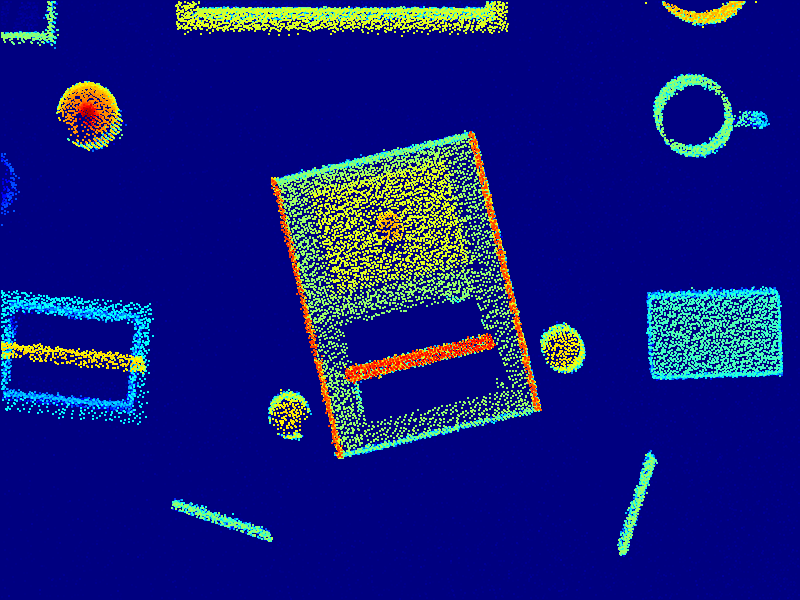

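```bash
cat > fit.py <<'E'
from h import *
def get(n):
    m=dict(np.load(n+"0cam.npz"));Q=cloud(np.load(n+"0.npy"),m).reshape(-1,3);return Q[~np.isnan(Q[:,0])]
Q={n:get(n) for n in("scene","side")}
def sel(n,b):
    q=Q[n];return q[(q[:,0]>b[0])&(q[:,0]<b[1])&(q[:,1]>b[2])&(q[:,1]<b[3])&(q[:,2]>b[4])&(q[:,2]<b[5])]
def line(p):
    c=np.median(p[:,:2],0)
    vx,vy,x,y=cv2.fitLine(p[:,:2].astype(np.float32),cv2.DIST_HUBER,0,0.01,0.01).ravel()
    t=(p[:,:2]-[x,y])@[vx,vy]; lo,hi=np.percentile(t,[0.5,99.5])
    return len(p),np.round(np.degrees(np.arctan2(vy,vx)),2),np.round([x+vx*lo,y+vy*lo],1),np.round([x+vx*hi,y+vy*hi],1),np.round([x+vx*(lo+hi)/2,y+vy*(lo+hi)/2],1),round(hi-lo,1)
if __name__=="__main__":
  for n in Q:
    print(n)
    p=sel(n,(450,530,-95,58,142,160)); print("cover top",line(p))
    p=sel(n,(380,720,-145,-60,125,150)); p=p[p[:,1]<-40-0.0]; print("fence-y",line(p))
    p=sel(n,(380,720,50,140,125,150)); print("fence+y",line(p))
    p=sel(n,(460,570,-400,-240,68,85)); print("box top",cv2.minAreaRect(p[:,:2].astype(np.float32)),np.median(p[:,2]))
    p=sel(n,(400,600,240,420,95,125)); print("handle",line(p),np.median(p[:,2]))
    p=sel(n,(400,600,230,420,55,75)); print("panrim",cv2.minAreaRect(p[:,:2].astype(np.float32)),np.median(p[:,2]))
E
python3 fit.py
```

```text
scene
cover top (165, np.float32(-76.59), array([478.5,  54.3]), array([512.9, -89.9]), array([495.7, -17.8]), np.float64(148.2))
fence-y (281, np.float32(12.42), array([ 445.3, -130.5]), array([718.4, -70.4]), array([ 581.8, -100.4]), np.float64(279.6))
fence+y (147, np.float32(13.55), array([397.3,  61.8]), array([670.6, 127.6]), array([533.9,  94.7]), np.float64(281.2))
box top ((519.427490234375, -313.6423034667969), (132.50794982910156, 87.52181243896484), 89.81502532958984) 74.39478057354324
handle (357, np.float32(83.95), array([490.8, 259.6]), array([505.9, 402.6]), array([498.3, 331.1]), np.float64(143.7)) 109.08188369981985
panrim ((499.3589782714844, 330.88983154296875), (153.79478454589844, 110.5425033569336), 84.45083618164062) 63.23364781247312
side
cover top (136, np.float32(-76.48), array([472.3,  51.4]), array([506.8, -92. ]), array([489.5, -20.3]), np.float64(147.5))
fence-y (371, np.float32(13.07), array([ 441.9, -136.3]), array([714.4, -73.1]), array([ 578.1, -104.7]), np.float64(279.8))
fence+y (295, np.float32(13.43), array([394.5,  60.3]), array([663.5, 124.6]), array([529. ,  92.4]), np.float64(276.5))
box top ((514.7861328125, -315.58917236328125), (82.81297302246094, 130.833740234375), 1.419366717338562) 74.99319754287853
handle (132, np.float32(84.56), array([482.8, 256.3]), array([496.8, 403.2]), array([489.8, 329.8]), np.float64(147.6)) 110.77091397224478
panrim ((491.86285400390625, 329.9841003417969), (160.9195098876953, 119.00407409667969), 83.86161041259766) 63.25116545428381
```

Candidates for the cover: the plate upright in the unit's opening, scene (290,198) and side (265,205), which measures 148 mm wide with its top at about 149. The loose plates at scene (240,165) and (371,192) are only about 100 mm wide, so they are decoys. Candidates for the pan: the one with the bar handle at scene (418,240), with the handle measuring about 145 mm and its top near 112. The handle-less trays at (268,325) and (95,170) are decoys. The box with the napkin slot is at (193,195). The crops confirm these choices.

Now I'll move over the cover.

>>> servo_tool(rows=[{"x": 2.6,"y": 2.6},{"x": 2.6,"y": 2.6},{"x": 2.6,"y": 2.6},{"x": 2.6,"y": 2.6},{"x": 2.6,"y": 2.6},{"x": 2.6,"y": 2.6},{"x": 2.6,"y": 2.6},{"x": 2.6,"y": 2.6},{"x": 2.6,"y": 2.6}])

```text
invalid input at $.rows[0]: expected keys fingers, x, y, z, turn
```

>>> servo_tool(rows=[{"x": 2.6,"y": 2.6},{"x": 2.6,"y": 2.6},{"x": 2.6,"y": 2.6},{"x": 2.6,"y": 2.6},{"x": 2.6,"y": 2.6},{"x": 2.6,"y": 2.6},{"x": 2.6,"y": 2.6},{"x": 2.6,"y": 2.6},{"x": 2.6,"y": 2.6}])

```text
invalid input at $.rows[0]: expected keys fingers, x, y, z, turn
```

>>> servo_tool(rows=[{"turn": 7},{"turn": 7},{"turn": 7},{"turn": 7},{"turn": 7},{"turn": 7},{"turn": 7},{"turn": 6.7},{}])

```text
invalid input at $.rows[0]: expected keys fingers, x, y, z, turn
```

```bash
cat >> h.py <<'E'
from scipy.spatial.transform import Rotation as R
def st():
    s=arm.read_state(); Rm=R.from_quat(s["ee_rot"]).as_matrix()
    print("t",round(s["clock"],2),"pos",np.round(s["position"],1),"phi x",round(np.degrees(np.arctan2(Rm[1,0],Rm[0,0])),2),"zaxis",np.round(Rm[:,2],3),"F",np.round(s["contact_force"],1),"w",round(s["gripper_width"],1),"j",np.round(s["joints"],2))
    return s,Rm
def go(t,phi=None):
    s,Rm=st(); print("tool shift cm",np.round(Rm.T@(np.array(t)-s["position"])/10,2), "turn",None if phi is None else round(np.degrees(np.arctan2(Rm[1,0],Rm[0,0]))-phi,2))
def snap(n,tag):
    m=arm.camera_model(n); p,d=arm.get_image(n); cv2.imwrite(f"pics/{n}{tag}.png",p[:,:,::-1]); np.save(f"{n}{tag}.npy",d); np.savez(f"{n}{tag}cam.npz",**m); return p,d,m
E
python3 -c "
from h import *
st(); snap('wrist','1')"
```

```text
t 0.15 pos [221.7 583.9 230.5] phi x -20.79 zaxis [-0.    -0.002 -1.   ] F [0.2 0.8 0.5] w 85.2 j [ 1.47  0.39  0.01 -0.   -1.19 -0.26]
```

View pics/wrist1.png

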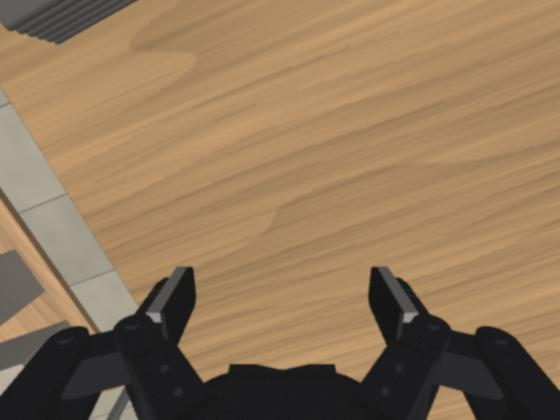

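All keys are required in each row. The view is unchanged, showing the open fingers over bare counter.

>>> servo_tool(rows=[{"fingers": 8.5,"x": 2.6,"y": 2.6,"z": 0,"turn": 0},{"fingers": 8.5,"x": 2.6,"y": 2.6,"z": 0,"turn": 0},{"fingers": 8.5,"x": 2.6,"y": 2.6,"z": 0,"turn": 0},{"fingers": 8.5,"x": 2.6,"y": 2.6,"z": 0,"turn": 0},{"fingers": 8.5,"x": 2.6,"y": 2.6,"z": 0,"turn": 0},{"fingers": 8.5,"x": 2.6,"y": 2.6,"z": 0,"turn": 0},{"fingers": 8.5,"x": 2.6,"y": 2.6,"z": 0,"turn": 0},{"fingers": 8.5,"x": 2.6,"y": 2.6,"z": 0,"turn": 0},{"fingers": 8.5,"x": 2.6,"y": 2.6,"z": 0,"turn": 0}])

```text
clock: 0.95
position: [357.7, 280.7, 231.4]
ee_rot: [0.984, -0.18, 0.0, -0.0]
contact_force: [-0.1, -0.2, 0.4]
gripper_width: 85.2
```

>>> servo_tool(rows=[{"fingers": 8.5,"x": 2.6,"y": 2.6,"z": 0,"turn": 0},{"fingers": 8.5,"x": 2.6,"y": 2.6,"z": 0,"turn": 0},{"fingers": 8.5,"x": 2.6,"y": 2.6,"z": 0,"turn": 0},{"fingers": 8.5,"x": 2.6,"y": 2.6,"z": 0,"turn": 0},{"fingers": 8.5,"x": 2.6,"y": 2.6,"z": 0,"turn": 0},{"fingers": 8.5,"x": 2.6,"y": 2.6,"z": 0,"turn": 0},{"fingers": 8.5,"x": 2.6,"y": 2.6,"z": 0,"turn": 0},{"fingers": 8.5,"x": 2.6,"y": 2.6,"z": 0,"turn": 0},{"fingers": 8.5,"x": 2.6,"y": 2.6,"z": 0,"turn": 0}])

```text
clock: 1.7
position: [493.5, -21.2, 231.4]
ee_rot: [0.984, -0.18, 0.0, -0.0]
contact_force: [0.6, 0.7, 0.3]
gripper_width: 85.3
```

>>> servo_tool(rows=[{"fingers": 8.5,"x": 0,"y": 0,"z": 0,"turn": 7},{"fingers": 8.5,"x": 0,"y": 0,"z": 0,"turn": 7},{"fingers": 8.5,"x": 0,"y": 0,"z": 0,"turn": 7},{"fingers": 8.5,"x": 0,"y": 0,"z": 0,"turn": 7},{"fingers": 8.5,"x": 0,"y": 0,"z": 0,"turn": 7},{"fingers": 8.5,"x": 0,"y": 0,"z": 0,"turn": 7},{"fingers": 8.5,"x": 0,"y": 0,"z": 0,"turn": 7},{"fingers": 8.5,"x": 0,"y": 0,"z": 0,"turn": 6.7},{"fingers": 8.5,"x": 0,"y": 0,"z": 0,"turn": 0}])

```text
clock: 2.45
position: [493.0, -19.4, 231.2]
ee_rot: [0.785, -0.62, -0.0, 0.0]
contact_force: [-0.5, 0.2, 1.1]
gripper_width: 85.0
```

```bash
python3 -c "
from h import *
st(); snap('wrist','1')"
```

```text
t 2.45 pos [493.  -19.4 231.2] phi x -76.6 zaxis [-0.  0. -1.] F [-0.5  0.2  1.1] w 85.0 j [ 0.29  0.16 -0.31 -0.   -1.11 -0.06]
```

View pics/wrist1.png

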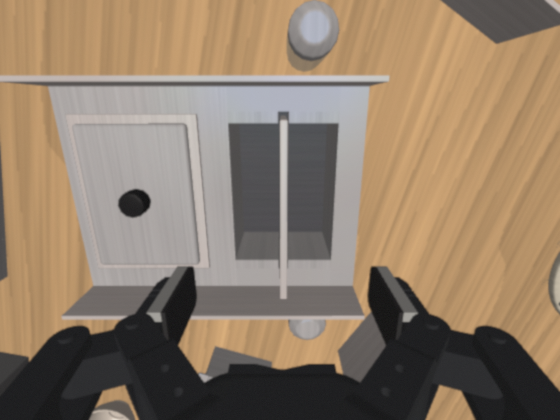

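Wrist view: the cover's top edge is a straight bar at column 284, rows 115–298, centred between the fingers (190 and 372). Next I'll measure cover, rim and fences from here.

```bash
python3 - <<'E'
from h import *
m=dict(np.load("wrist1cam.npz"));d=np.load("wrist1.npy");Q=cloud(d,m)
im=cv2.imread("pics/wrist1.png")
print("lookups",[np.round(Q[v,u],1).tolist() for u,v in [(284,150),(284,250),(350,200),(350,120),(220,150),(285,120),(285,300),(200,79),(200,317)]])
k=(Q[...,2]>142)&(Q[...,2]<156)&(Q[...,0]>440)&(Q[...,0]<550)&(abs(Q[...,1]+20)<90)
vs=[v for v in range(120,296,6)]
L=[];Rr=[]
for v in vs:
    us=np.where(k[v,250:320])[0]+250
    if len(us)>3:
        L.append(ray(us.min()-.5,v,m,149)[:2]);Rr.append(ray(us.max()+.5,v,m,149)[:2])
C=(np.array(L)+np.array(Rr))/2
print("width",np.median(np.linalg.norm(np.array(L)-Rr,axis=1)))
vx,vy,x,y=cv2.fitLine(C.astype(np.float32),cv2.DIST_HUBER,0,.01,.01).ravel()
print("cover ang",np.degrees(np.arctan2(vy,vx)),x,y)
vv,uu=np.where(k); s=(uu>270)&(uu<300)
print("ends rows",vv[s].min(),vv[s].max(),ray(284,vv[s].min(),m,149),ray(284,vv[s].max(),m,149))
# rim edges
g=cv2.cvtColor(im,cv2.COLOR_BGR2GRAY)
cv2.imwrite("pics/w1c.png",cv2.resize(im[90:330,200:390],None,fx=2.5,fy=2.5,interpolation=2))
E
```

```text
lookups [[503.4, -70.9, 147.1], [484.5, 7.7, 148.0], [426.7, -30.8, 87.1], [449.8, -103.0, 89.0], [558.8, -49.7, 89.0], [507.6, -91.6, 145.2], [466.6, 77.1, 114.6], [572.9, -104.6, 138.1], [542.9, 97.2, 137.9]]
width 5.767172807487045
cover ang -76.56481 490.1273 -12.184166
ends rows 120 298 [508.3564444  -91.53752489 149.        ] [473.98527819  51.68230041 149.        ]
```

View pics/w1c.png

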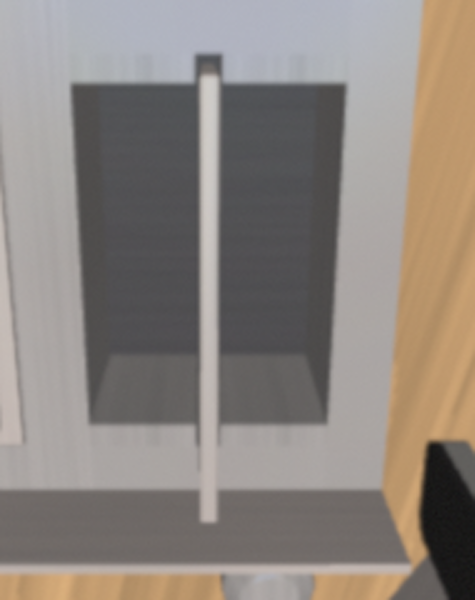

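```bash
python3 - <<'E'
from h import *
m=dict(np.load("wrist1cam.npz"))
c=[ray(u,v,m,90)[:2] for u,v in [(228.8,123.6),(338.4,123.6),(331.6,259.6),(236,259.6)]]
c=np.array(c);print(c.round(1),c.mean(0));e=lambda i,j:(np.linalg.norm(c[i]-c[j]).round(1),np.degrees(np.arctan2(*(c[j]-c[i])[::-1])).round(2))
print(e(1,0),e(2,3),e(0,3),e(1,2))
go([491.2,-20.2,123],-76.56)
E
```

```text
[[554.9 -74.9]
 [459.2 -97.7]
 [426.7  34.8]
 [523.4  57.8]] [491.06060299 -19.97909499]
(np.float64(98.4), np.float64(13.36)) (np.float64(99.5), np.float64(13.37)) (np.float64(136.4), np.float64(103.33)) (np.float64(136.4), np.float64(103.79))
t 2.5 pos [493.1 -19.3 231.2] phi x -76.35 zaxis [-0.  0. -1.] F [ 0.2  0.1 -0.1] w 84.9 j [ 0.29  0.16 -0.31 -0.   -1.11 -0.05]
tool shift cm [ 0.04  0.2  10.82] turn 0.21
```

>>> servo_tool(rows=[{"fingers": 8.5,"x": 0,"y": 0.2,"z": 2,"turn": 0},{"fingers": 7,"x": 0,"y": 0,"z": 2,"turn": 0},{"fingers": 6,"x": 0,"y": 0,"z": 2,"turn": 0},{"fingers": 6,"x": 0,"y": 0,"z": 2,"turn": 0},{"fingers": 6,"x": 0,"y": 0,"z": 2,"turn": 0},{"fingers": 6,"x": 0,"y": 0,"z": 1.4,"turn": 0},{"fingers": 5,"x": 0,"y": 0,"z": 0,"turn": 0}])

```text
clock: 3.08
position: [489.0, -20.2, 114.4]
ee_rot: [0.786, -0.618, -0.002, 0.003]
contact_force: [-0.6, -0.2, -0.5]
gripper_width: 50.2
```

>>> servo_tool(rows=[{"fingers": 3,"x": 0,"y": 0,"z": 0,"turn": 0},{"fingers": 2,"x": 0,"y": 0,"z": 0,"turn": 0},{"fingers": 1,"x": 0,"y": 0,"z": 0,"turn": 0},{"fingers": 0,"x": 0,"y": 0,"z": 0,"turn": 0},{"fingers": 0,"x": 0,"y": 0,"z": 0,"turn": 0},{"fingers": 0,"x": 0,"y": 0,"z": 0,"turn": 0},{"fingers": 0,"x": 0,"y": 0,"z": 0,"turn": 0},{"fingers": 0,"x": 0,"y": 0,"z": 0,"turn": 0}])

```text
clock: 3.75
position: [492.3, -19.6, 118.6]
ee_rot: [0.786, -0.619, 0.001, -0.001]
contact_force: [-0.9, -0.4, 6.8]
gripper_width: 5.0
```

```bash
python3 -c "
from h import *
st(); snap('side','2')"
```

```text
t 3.75 pos [492.3 -19.6 118.6] phi x -76.44 zaxis [ 0.003  0.    -1.   ] F [-0.9 -0.4  6.8] w 5.0 j [ 0.29  0.28 -0.47  0.   -0.82 -0.05]
```

View pics/side2.png

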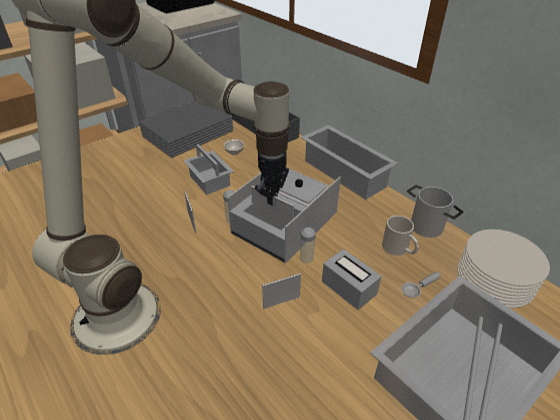

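The side view shows the gripper closed on the cover's top at (270,190); width reads 5 mm. Lifting straight up.

>>> servo_tool(rows=[{"fingers": 0,"x": 0,"y": 0,"z": -0.5,"turn": 0},{"fingers": 0,"x": 0,"y": 0,"z": -1,"turn": 0},{"fingers": 0,"x": 0,"y": 0,"z": -1,"turn": 0},{"fingers": 0,"x": 0,"y": 0,"z": -1,"turn": 0},{"fingers": 0,"x": 0,"y": 0,"z": -1,"turn": 0},{"fingers": 0,"x": 0,"y": 0,"z": -1,"turn": 0},{"fingers": 0,"x": 0,"y": 0,"z": -1,"turn": 0},{"fingers": 0,"x": 0,"y": 0,"z": -1,"turn": 0},{"fingers": 0,"x": 0,"y": 0,"z": -1.5,"turn": 0}])

```text
clock: 4.55
position: [489.5, -19.9, 206.1]
ee_rot: [0.785, -0.619, -0.002, 0.001]
contact_force: [-0.1, 0.4, -2.5]
gripper_width: 5.2
```

>>> servo_tool(rows=[{"fingers": 0,"x": 0,"y": 0,"z": -1.5,"turn": 0},{"fingers": 0,"x": 0,"y": 0,"z": -1.5,"turn": 0},{"fingers": 0,"x": 0,"y": 0,"z": -1.5,"turn": 0},{"fingers": 0,"x": 0,"y": 0,"z": -1.5,"turn": 0},{"fingers": 0,"x": 0,"y": 0,"z": -1,"turn": 0},{"fingers": 0,"x": 0,"y": 0,"z": 0,"turn": 0},{"fingers": 0,"x": 0,"y": 0,"z": 0,"turn": 0}])

```text
clock: 5.13
position: [490.8, -19.7, 276.8]
ee_rot: [0.785, -0.619, -0.0, -0.0]
contact_force: [-0.2, 0.1, -3.5]
gripper_width: 4.8
```

```bash
python3 -c "
from h import *
st(); snap('side','3'); snap('wrist','3'); snap('scene','3')"
python3 - <<'E'
from h import *
# box front from wrist? refine with side cloud: front face and top edge
import fit
for n in fit.Q:
    p=fit.sel(n,(450,570,-400,-230,15,65)); print(n,len(p))
    for nm,k in [("front",p[:,0]<485)]:
        q=p[k]; print(nm,fit.line(q) if len(q)>20 else len(q))
    p=fit.sel(n,(450,580,-400,-230,70,82))
    b=np.arange(-375,-252,5); 
    lo=np.array([[np.min(p[abs(p[:,1]-c)<3][:,0]),c] for c in b]); hi=np.array([[np.max(p[abs(p[:,1]-c)<3][:,0]),c] for c in b])
    for e in(lo,hi): print("edge",fit.line(e)[1:5])
E
```

```text
t 5.13 pos [490.8 -19.7 276.8] phi x -76.5 zaxis [-0.001  0.001 -1.   ] F [-0.2  0.1 -3.5] w 4.8 j [ 0.29  0.12 -0.23 -0.   -1.22 -0.05]
scene 673
front 17
edge (np.float32(-87.57), array([ 479. , -255.6]), array([ 484.1, -374.4]), array([ 481.5, -315. ]))
edge (np.float32(-87.48), array([ 556.2, -255.6]), array([ 561.4, -374.4]), array([ 558.8, -315. ]))
side 720
front (541, np.float32(-87.83), array([ 473.4, -252.8]), array([ 478.3, -381.3]), array([ 475.8, -317.1]), np.float64(128.6))
edge (np.float32(-87.65), array([ 472.4, -255.6]), array([ 477.2, -374.4]), array([ 474.8, -315. ]))
edge (np.float32(-87.78), array([ 551.9, -255.6]), array([ 556.5, -374.4]), array([ 554.2, -315. ]))
```

View pics/side3.png

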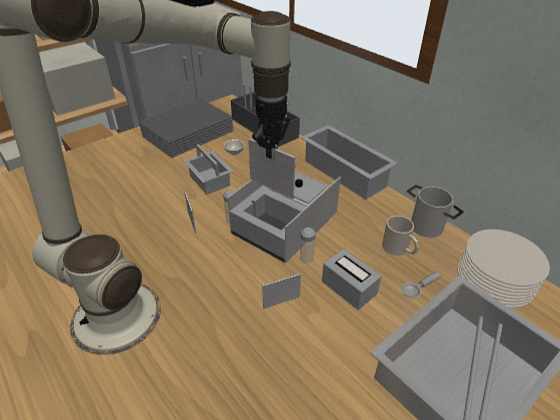

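View pics/wrist3.png

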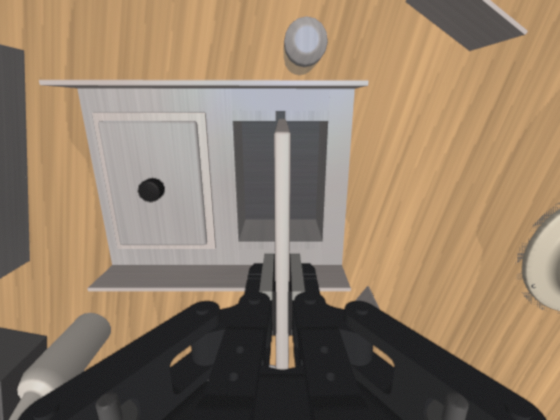

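The cover is clear and hanging straight: side (270,165), wrist bar at column 282. The opening is empty. Carrying it to just in front of the box.

>>> servo_tool(rows=[{"fingers": 0,"x": 1.6,"y": 0.6,"z": 0,"turn": 0},{"fingers": 0,"x": 3.2,"y": 1.3,"z": 0,"turn": 0},{"fingers": 0,"x": 3.2,"y": 1.3,"z": 0,"turn": 0},{"fingers": 0,"x": 3.2,"y": 1.3,"z": 0,"turn": 0},{"fingers": 0,"x": 3.2,"y": 1.3,"z": 0,"turn": 0},{"fingers": 0,"x": 3.2,"y": 1.3,"z": 0,"turn": 0},{"fingers": 0,"x": 3.2,"y": 1.2,"z": 0,"turn": 0},{"fingers": 0,"x": 3.2,"y": 1.2,"z": 0,"turn": 0},{"fingers": 0,"x": 2.4,"y": 1,"z": 0,"turn": 0},{"fingers": 0,"x": 1.5,"y": 0.6,"z": 0,"turn": 0}])

```text
clock: 6.12
position: [447.4, -319.3, 275.8]
ee_rot: [0.785, -0.62, -0.001, 0.001]
contact_force: [-0.2, 0.6, -3.0]
gripper_width: 4.7
```

>>> servo_tool(rows=[{"fingers": 0,"x": 0,"y": 0,"z": 0,"turn": 4},{"fingers": 0,"x": 0,"y": 0,"z": 0,"turn": 4},{"fingers": 0,"x": 0,"y": 0,"z": 0,"turn": 3.2},{"fingers": 0,"x": 0,"y": 0,"z": 0,"turn": 0},{"fingers": 0,"x": 0,"y": 0,"z": 0,"turn": 0}])

```text
clock: 6.53
position: [448.3, -316.9, 276.4]
ee_rot: [0.722, -0.692, -0.001, 0.0]
contact_force: [0.2, 1.0, -3.5]
gripper_width: 4.9
```

```bash
python3 -c "
from h import *
go([448,-317,110],-87.7); snap('side','4'); snap('wrist','4'); snap('scene','4')"
```

```text
t 6.53 pos [ 448.3 -316.9  276.4] phi x -87.61 zaxis [-0.002  0.001 -1.   ] F [ 0.2  1.  -3.5] w 4.9 j [-0.32  0.23 -0.1  -0.   -1.24  0.36]
tool shift cm [ 0.03 -0.   16.64] turn 0.09
```

View pics/side4.png

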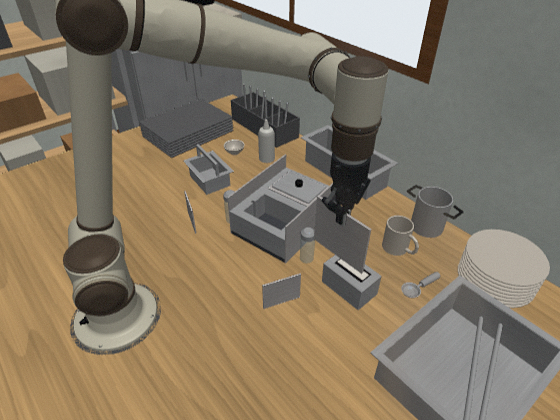

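View pics/wrist4.png

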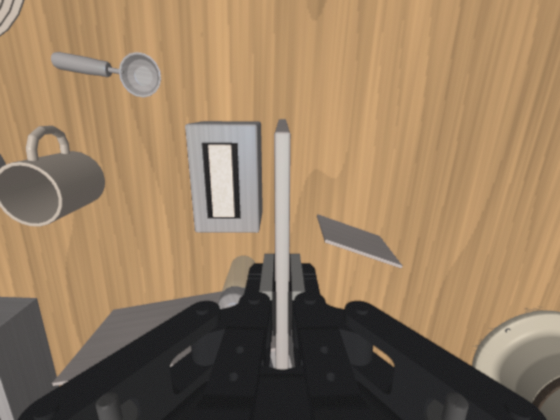

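Wrist view: box top corners near (188,123), (260,122), (258,232), (196,233); the cover bar is at column 282 and parallel to the box. I'll check the gap and the foot height.

```bash
python3 - <<'E'
from h import *
m=dict(np.load("wrist4cam.npz"));im=cv2.imread("pics/wrist4.png");Q=cloud(np.load("wrist4.npy"),m)
k=((Q[...,2]>66)&(Q[...,2]<84)).astype(np.uint8); k[:,300:]=0;k[:100]=0;k[250:]=0;k[:,:170]=0;k[:,275:]=0
k=cv2.morphologyEx(k,cv2.MORPH_OPEN,np.ones((3,3)))
vv,uu=np.where(k); 
E=[]
for v in range(128,228,4):
    us=uu[vv==v]
    if len(us): E.append([*ray(us.max()+.5,v,m,75)[:2],*ray(us.min()-.5,v,m,75)[:2]])
E=np.array(E)
for c in(0,2):
    vx,vy,x,y=cv2.fitLine(E[:,c:c+2].astype(np.float32),cv2.DIST_HUBER,0,.01,.01).ravel(); print("edge ang",np.degrees(np.arctan2(vy,vx)),"x at y=-316:",x+(-316-y)*vx/vy)
print("rows",vv.min(),vv.max(),ray(258,vv.min()-.5,m,75),ray(258,vv.max()+.5,m,75))
for n in("scene","side"):
    m=dict(np.load(n+"4cam.npz"));q=cloud(np.load(n+"4.npy"),m).reshape(-1,3)
    s=q[(abs(q[:,0]-448)<14)&(q[:,1]<-225)&(q[:,1]>-410)&(q[:,2]>120)&(q[:,2]<240)]
    print(n,len(s),np.nanpercentile(s,[.5,50,99.5],axis=0).round(1).tolist())
E
```

```text
edge ang -88.14436 x at y=-316: 475.6594
edge ang -87.94725 x at y=-316: 554.77405
rows 124 232 [ 476.69719957 -381.0814903    75.        ] [ 474.60734549 -252.3582377    75.        ]
scene 999 [[444.9, -389.6, 172.3], [452.4, -312.2, 207.1], [459.2, -240.1, 239.5]]
side 1135 [[440.6, -391.1, 172.4], [445.3, -322.1, 207.5], [451.9, -241.6, 239.9]]
```

>>> servo_tool(rows=[{"fingers": 0,"x": 0,"y": 0,"z": 1.5,"turn": 0},{"fingers": 0,"x": 0,"y": 0,"z": 2.5,"turn": 0},{"fingers": 0,"x": 0,"y": 0,"z": 2.5,"turn": 0},{"fingers": 0,"x": 0,"y": 0,"z": 2.5,"turn": 0},{"fingers": 0,"x": 0,"y": 0,"z": 2.5,"turn": 0},{"fingers": 0,"x": 0,"y": 0,"z": 2.5,"turn": 0},{"fingers": 0,"x": 0,"y": 0,"z": 1.5,"turn": 0},{"fingers": 0,"x": 0,"y": 0,"z": 1,"turn": 0},{"fingers": 0,"x": 0,"y": 0,"z": 0.4,"turn": 0},{"fingers": 0,"x": 0,"y": 0,"z": 0,"turn": 0}])

```text
clock: 7.52
position: [448.5, -316.9, 107.9]
ee_rot: [0.721, -0.692, -0.0, 0.0]
contact_force: [-0.1, 0.3, -2.8]
gripper_width: 5.1
```

>>> servo_tool(rows=[{"fingers": 0,"x": 0,"y": 0,"z": 0.1,"turn": 0},{"fingers": 0,"x": 0,"y": 0,"z": 0.1,"turn": 0},{"fingers": 0,"x": 0,"y": 0,"z": 0,"turn": 0},{"fingers": 0,"x": 0,"y": 0,"z": 0,"turn": 0}])

```text
clock: 7.85
position: [448.9, -317.2, 107.1]
ee_rot: [0.721, -0.693, 0.001, -0.0]
contact_force: [-0.5, 0.4, -2.2]
gripper_width: 5.0
```

>>> servo_tool(rows=[{"fingers": 0,"x": 0,"y": 0,"z": 0.1,"turn": 0},{"fingers": 0,"x": 0,"y": 0,"z": 0,"turn": 0},{"fingers": 0,"x": 0,"y": 0,"z": 0,"turn": 0},{"fingers": 0,"x": 0,"y": 0,"z": 0,"turn": 0}])

```text
clock: 8.18
position: [448.5, -317.0, 105.4]
ee_rot: [0.721, -0.693, 0.0, -0.0]
contact_force: [-0.3, 0.5, -2.0]
gripper_width: 5.1
```

>>> servo_tool(rows=[{"fingers": 0,"x": 0,"y": 0,"z": 0.1,"turn": 0},{"fingers": 0,"x": 0,"y": 0,"z": 0,"turn": 0},{"fingers": 0,"x": 0,"y": 0,"z": 0,"turn": 0}])

```text
clock: 8.43
position: [448.5, -317.0, 104.2]
ee_rot: [0.721, -0.693, -0.0, 0.0]
contact_force: [0.2, -0.3, -2.5]
gripper_width: 5.0
```

>>> servo_tool(rows=[{"fingers": 0,"x": 0,"y": 0,"z": 0.1,"turn": 0},{"fingers": 0,"x": 0,"y": 0,"z": 0,"turn": 0},{"fingers": 0,"x": 0,"y": 0,"z": 0,"turn": 0}])

```text
clock: 8.68
position: [448.8, -317.1, 103.7]
ee_rot: [0.721, -0.693, 0.0, -0.0]
contact_force: [-0.4, 0.4, 0.6]
gripper_width: 5.1
```

>>> servo_tool(rows=[{"fingers": 0,"x": 0,"y": 0,"z": 0.05,"turn": 0},{"fingers": 0,"x": 0,"y": 0,"z": 0,"turn": 0},{"fingers": 0,"x": 0,"y": 0,"z": 0,"turn": 0}])

```text
clock: 8.93
position: [448.9, -317.2, 103.6]
ee_rot: [0.721, -0.693, 0.001, -0.0]
contact_force: [-1.0, 1.1, 5.8]
gripper_width: 5.0
```

Foot on the counter: force swung from −2.5 to +5.8. Opening part-way so the fingers still straddle the cover.

>>> servo_tool(rows=[{"fingers": 1,"x": 0,"y": 0,"z": 0,"turn": 0},{"fingers": 1.5,"x": 0,"y": 0,"z": 0,"turn": 0},{"fingers": 2,"x": 0,"y": 0,"z": 0,"turn": 0},{"fingers": 2.5,"x": 0,"y": 0,"z": 0,"turn": 0},{"fingers": 2.5,"x": 0,"y": 0,"z": 0,"turn": 0}])

```text
clock: 9.35
position: [448.5, -317.0, 102.6]
ee_rot: [0.721, -0.693, -0.0, 0.0]
contact_force: [0.5, -0.1, -0.5]
gripper_width: 25.2
```

```bash
python3 -c "
from h import *
st(); a=snap('side','5')[0]; snap('wrist','5'); b=snap('scene','5')[0]
c=np.hstack([cv2.resize(a[150:320,270:440],(400,400)),cv2.resize(b[120:260,130:270],(400,400))]);cv2.imwrite('pics/c5.png',c[:,:,::-1])"
```

```text
t 9.35 pos [ 448.5 -317.   102.6] phi x -87.69 zaxis [-0.  0. -1.] F [ 0.5 -0.1 -0.5] w 25.2 j [-0.32  0.39 -0.35 -0.   -0.83  0.36]
```

View pics/c5.png

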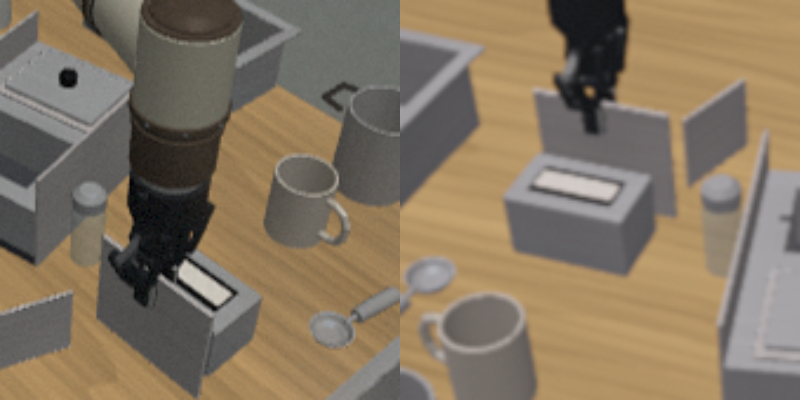

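View pics/wrist5.png

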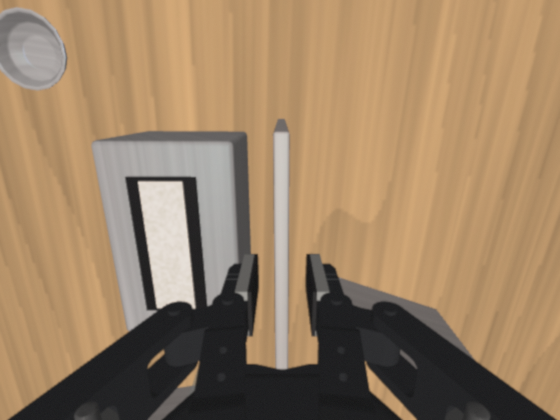

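The cover stands free and upright: wrist column 281, with fingers at 250 and 315. I'll raise a little, narrow the gap, and tip its top towards the box with the rear finger.

>>> servo_tool(rows=[{"fingers": 2.2,"x": 0,"y": 0,"z": -0.6,"turn": 0},{"fingers": 1.9,"x": 0,"y": 0,"z": -0.6,"turn": 0},{"fingers": 1.9,"x": 0,"y": 0,"z": 0,"turn": 0},{"fingers": 1.9,"x": 0,"y": -0.3,"z": 0,"turn": 0},{"fingers": 1.9,"x": 0,"y": -0.3,"z": 0,"turn": 0},{"fingers": 1.9,"x": 0,"y": -0.3,"z": 0,"turn": 0},{"fingers": 1.9,"x": 0,"y": -0.3,"z": 0,"turn": 0},{"fingers": 1.9,"x": 0,"y": -0.3,"z": 0,"turn": 0},{"fingers": 1.9,"x": 0,"y": 0,"z": 0,"turn": 0}])

```text
clock: 10.25
position: [464.3, -316.4, 114.6]
ee_rot: [0.721, -0.693, 0.0, 0.0]
contact_force: [-0.2, -0.1, 0.5]
gripper_width: 19.1
```

```bash
cat >> h.py <<'E'
def two(t):
    a=snap('side',t)[0]; b=snap('scene',t)[0]
    c=np.hstack([cv2.resize(a[150:320,270:440],(400,400)),cv2.resize(b[120:260,130:270],(400,400))]);cv2.imwrite(f'pics/c{t}.png',c[:,:,::-1])
E
python3 -c "
from h import *
st(); two('6')"
```

```text
t 10.25 pos [ 464.3 -316.4  114.6] phi x -87.66 zaxis [ 0. -0. -1.] F [-0.2 -0.1  0.5] w 19.1 j [-0.31  0.39 -0.31  0.   -0.87  0.35]
```

View pics/c6.png

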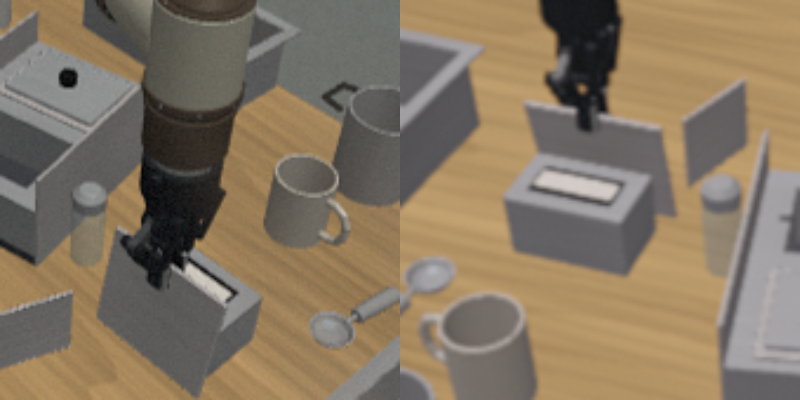

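Tilting with the foot in place. Continuing.

>>> servo_tool(rows=[{"fingers": 1.9,"x": 0,"y": -0.3,"z": 0,"turn": 0},{"fingers": 1.9,"x": 0,"y": -0.3,"z": 0,"turn": 0},{"fingers": 1.9,"x": 0,"y": -0.3,"z": 0,"turn": 0},{"fingers": 1.9,"x": 0,"y": -0.3,"z": 0,"turn": 0},{"fingers": 1.9,"x": 0,"y": -0.3,"z": 0,"turn": 0},{"fingers": 1.9,"x": 0,"y": -0.3,"z": 0,"turn": 0},{"fingers": 1.9,"x": 0,"y": -0.3,"z": 0,"turn": 0},{"fingers": 1.9,"x": 0,"y": -0.3,"z": 0,"turn": 0},{"fingers": 1.9,"x": 0,"y": 0,"z": 0,"turn": 0}])

```text
clock: 11.1
position: [488.1, -315.4, 114.8]
ee_rot: [0.721, -0.693, 0.0, -0.0]
contact_force: [0.3, -0.0, 0.3]
gripper_width: 18.8
```

```bash
python3 -c "
from h import *
st(); two('7'); snap('wrist','7')"
```

```text
t 11.1 pos [ 488.1 -315.4  114.8] phi x -87.67 zaxis [ 0. -0. -1.] F [ 0.3 -0.   0.3] w 18.8 j [-0.3   0.42 -0.26  0.   -0.89  0.34]
```

View pics/c7.png

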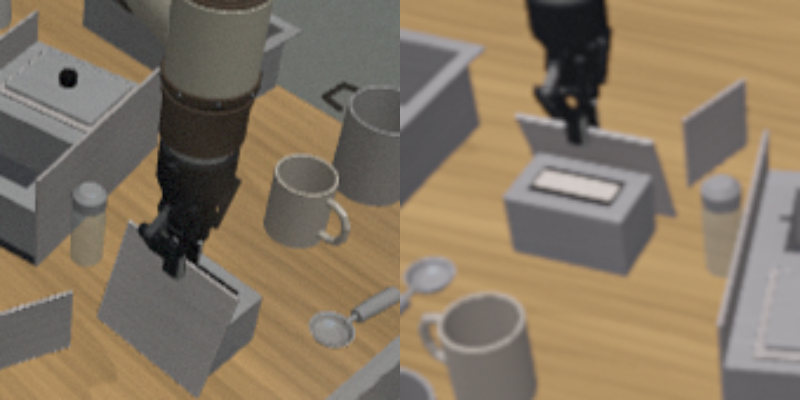

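View pics/wrist7.png

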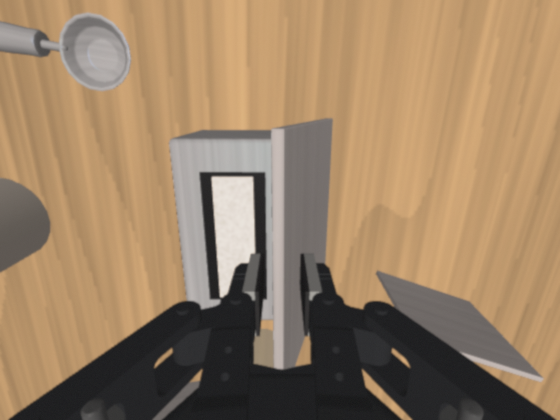

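>>> servo_tool(rows=[{"fingers": 1.9,"x": 0,"y": -0.2,"z": 0,"turn": 0},{"fingers": 1.9,"x": 0,"y": -0.2,"z": 0,"turn": 0},{"fingers": 1.9,"x": 0,"y": -0.2,"z": 0,"turn": 0},{"fingers": 2.2,"x": 0,"y": -0.2,"z": 0,"turn": 0},{"fingers": 2.5,"x": 0,"y": -0.2,"z": 0,"turn": 0},{"fingers": 3,"x": 0,"y": 0,"z": 0,"turn": 0},{"fingers": 3.5,"x": 0,"y": 0,"z": 0,"turn": 0},{"fingers": 4,"x": 0,"y": 0,"z": 0,"turn": 0},{"fingers": 4,"x": 0,"y": 0,"z": 0,"turn": 0}])

```text
clock: 12.0
position: [497.5, -315.0, 114.9]
ee_rot: [0.721, -0.693, 0.0, -0.0]
contact_force: [0.5, -0.5, -0.4]
gripper_width: 40.2
```

```bash
python3 -c "
from h import *
st(); two('8'); snap('wrist','8')"
```

```text
t 12.0 pos [ 497.5 -315.   114.9] phi x -87.69 zaxis [ 0. -0. -1.] F [ 0.5 -0.5 -0.4] w 40.2 j [-0.29  0.43 -0.24 -0.   -0.9   0.33]
```

View pics/c8.png

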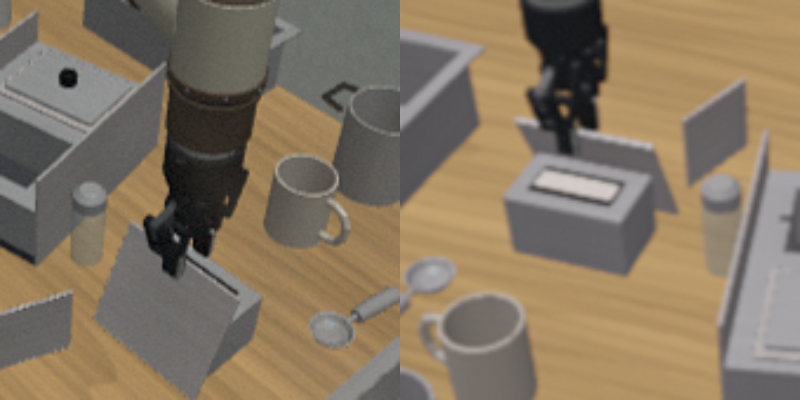

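View pics/wrist8.png

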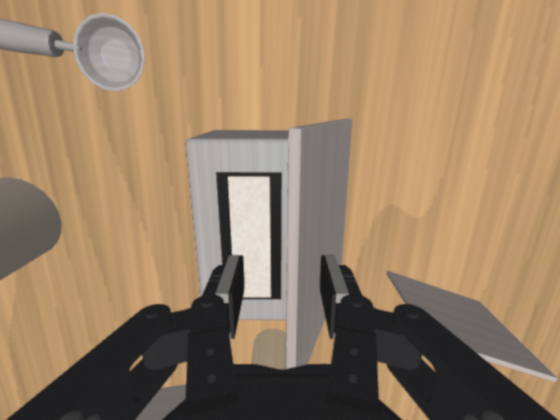

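The cover now leans on the box. Its top edge is at wrist column 295, between the fingers at 240 and 325. Lifting clear, then checking.

>>> servo_tool(rows=[{"fingers": 5,"x": 0,"y": 0,"z": -1,"turn": 0},{"fingers": 6,"x": 0,"y": 0,"z": -2,"turn": 0},{"fingers": 7,"x": 0,"y": 0,"z": -3,"turn": 0},{"fingers": 8,"x": 0,"y": 0,"z": -3,"turn": 0},{"fingers": 8.5,"x": 0,"y": 0,"z": -3,"turn": 0},{"fingers": 8.5,"x": 0,"y": 0,"z": 0,"turn": 0}])

```text
clock: 12.65
position: [500.6, -316.9, 243.2]
ee_rot: [0.722, -0.692, 0.007, -0.002]
contact_force: [0.3, 0.1, 1.5]
gripper_width: 85.0
```

```bash
python3 - <<'E'
from h import *
st(); two('9'); snap('wrist','9')
for n in("side","wrist"):
    m=dict(np.load(n+"9cam.npz"));q=cloud(np.load(n+"9.npy"),m).reshape(-1,3)
    s=q[(q[:,0]>415)&(q[:,0]<510)&(q[:,1]<-260)&(q[:,1]>-375)&(q[:,2]>8)&(q[:,2]<140)]
    if n=="side": s=s[s[:,0]<430+s[:,2]*.55+12]
    A=np.c_[s[:,2],s[:,1],np.ones(len(s))]
    c=None;w=np.ones(len(s),bool)
    for _ in range(8):
        c=np.linalg.lstsq(A[w],s[w,0],rcond=None)[0]; w=abs(A@c-s[:,0])<4
    print(n,len(s),w.sum(),"x=%.3f z + %.3f y + %.1f"%tuple(c),"tilt",np.degrees(np.arctan(c[0])),"front face x at z0,y-316:",c[1]*-316+c[2],"zmax",np.percentile(s[w][:,2],99.5))
E
```

```text
t 12.65 pos [ 500.6 -316.9  243.2] phi x -87.62 zaxis [ 0.013 -0.007 -1.   ] F [0.3 0.1 1.5] w 85.0 j [-0.29  0.31 -0.07  0.   -1.17  0.33]
side 1867 1814 x=0.397 z + -0.037 y + 427.9 tilt 21.676924472087823 front face x at z0,y-316: 439.753560513914 zmax 126.97815118264735
wrist 5960 850 x=-1.038 z + -0.037 y + 609.3 tilt -46.06102438877543 front face x at z0,y-316: 620.9418593423521 zmax 125.90319455187581
```

View pics/c9.png

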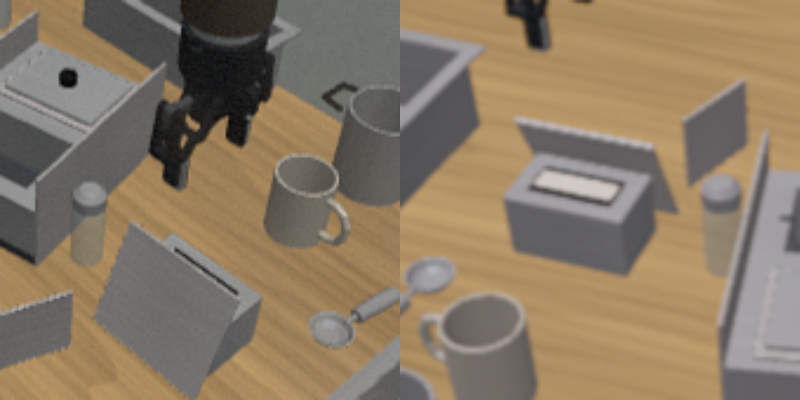

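View pics/wrist9.png

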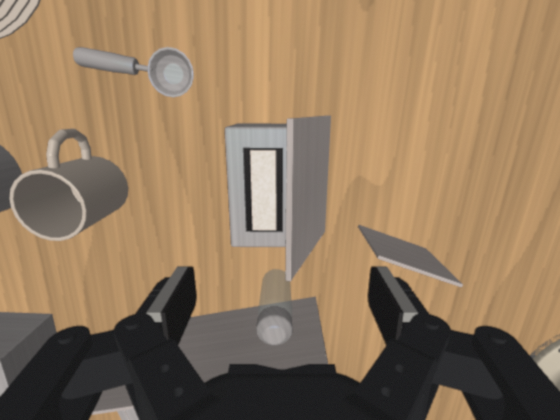

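The cover leans by itself: tilt 21.7°, foot about 32 mm in front of the face, top at z≈126, parallel to the box. Now over to the pan.

>>> servo_tool(rows=[{"fingers": 8.5,"x": -1.8,"y": -0.1,"z": 0,"turn": 0},{"fingers": 8.5,"x": -3.8,"y": -0.1,"z": 0,"turn": 0},{"fingers": 8.5,"x": -3.8,"y": -0.1,"z": 0,"turn": 0},{"fingers": 8.5,"x": -3.8,"y": -0.1,"z": 0,"turn": 0},{"fingers": 8.5,"x": -3.8,"y": -0.1,"z": 0,"turn": 0},{"fingers": 8.5,"x": -3.8,"y": -0.1,"z": 0,"turn": 0},{"fingers": 8.5,"x": -3.8,"y": -0.1,"z": 0,"turn": 0},{"fingers": 8.5,"x": -3.8,"y": -0.1,"z": 0,"turn": 0},{"fingers": 8.5,"x": -3.8,"y": -0.1,"z": 0,"turn": 0},{"fingers": 8.5,"x": -3.8,"y": -0.1,"z": 0,"turn": 0}])

```text
clock: 13.63
position: [491.7, 46.6, 233.6]
ee_rot: [0.721, -0.693, -0.001, 0.001]
contact_force: [0.8, -0.5, -0.2]
gripper_width: 85.0
```

>>> servo_tool(rows=[{"fingers": 8.5,"x": -3.8,"y": -0.1,"z": 0,"turn": 0},{"fingers": 8.5,"x": -3.8,"y": -0.1,"z": 0,"turn": 0},{"fingers": 8.5,"x": -3.8,"y": -0.1,"z": 0,"turn": 0},{"fingers": 8.5,"x": -3.8,"y": -0.1,"z": 0,"turn": 0},{"fingers": 8.5,"x": -3.8,"y": -0.1,"z": 0,"turn": 0},{"fingers": 8.5,"x": -3.8,"y": -0.1,"z": 0,"turn": 0},{"fingers": 8.5,"x": -3.8,"y": -0.2,"z": 0,"turn": 0},{"fingers": 8.5,"x": -2,"y": -0.1,"z": 0,"turn": 4},{"fingers": 8.5,"x": 0,"y": 0,"z": 0,"turn": 4.2},{"fingers": 8.5,"x": 0,"y": 0,"z": 0,"turn": 0}])

```text
clock: 14.47
position: [489.4, 332.1, 232.5]
ee_rot: [-0.67, 0.742, -0.0, -0.002]
contact_force: [-0.2, -0.1, -0.7]
gripper_width: 85.1
```

```bash
python3 - <<'E'
from h import *
st(); snap('wrist','10')
E
```

```text
t 14.47 pos [489.4 332.1 232.5] phi x -95.85 zaxis [-0.003 -0.003 -1.   ] F [-0.2 -0.1 -0.7] w 85.1 j [ 0.87  0.33 -0.07 -0.   -1.17 -0.97]
```

View pics/wrist10.png

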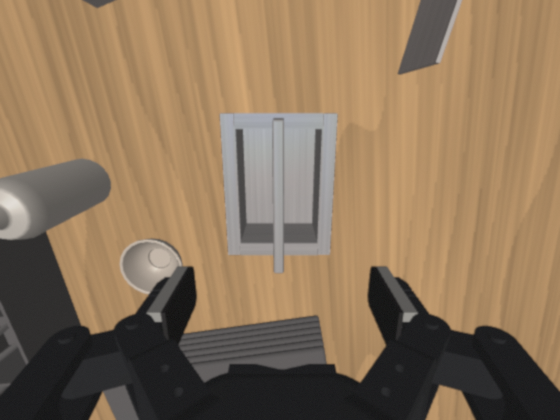

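Wrist view: the bar handle is a straight strip at column 278, rows 119–272, aligned with the pan's rim (221–336 × 114–256).

```bash
python3 - <<'E'
from h import *
m=dict(np.load("wrist10cam.npz"));Q=cloud(np.load("wrist10.npy"),m)
k=(Q[...,2]>100)&(Q[...,2]<124); k[:,:255]=0;k[:,305:]=0;k[:105]=0;k[290:]=0
L=[];Rr=[]
for v in range(128,264,4):
    us=np.where(k[v])[0]
    if len(us)>4: L.append(ray(us.min()-.5,v,m,114)[:2]);Rr.append(ray(us.max()+.5,v,m,114)[:2])
C=(np.array(L)+Rr)/2;print(len(C),"w",np.median(np.linalg.norm(np.array(L)-Rr,axis=1)))
vx,vy,x,y=cv2.fitLine(C.astype(np.float32),cv2.DIST_HUBER,0,.01,.01).ravel();print("ang",np.degrees(np.arctan2(vy,vx)),x,y)
vv,uu=np.where(k);a,b=ray(278.5,vv.min()-.5,m,114),ray(278.5,vv.max()+.5,m,114);print(vv.min(),vv.max(),a,b,(a+b)/2,np.linalg.norm(a-b), "z",np.median(Q[k][:,2]))
k=(Q[...,2]>55)&(Q[...,2]<78); k[:,:210]=0;k[:,345:]=0;k[:105]=0;k[262:]=0
vv,uu=np.where(k);P=np.array([ray(u,v,m,65)[:2] for u,v in zip(uu,vv)]).astype(np.float32)
print("rim",cv2.minAreaRect(P))
E
```

```text
34 w 10.047002722902835
ang 84.15559 491.29028 317.37064
119 272 [484.38130435 258.26232235 114.        ] [499.56248409 400.83448971 114.        ] [491.97189422 329.54840603 114.        ] 143.3781403202695 z 111.88442973880703
rim ((492.69482421875, 330.1339111328125), (151.98007202148438, 114.90193176269531), 84.06654357910156)
```

```bash
python3 -c "
from h import *
go([492.5,330.2,89],-95.84)"
```

```text
t 14.52 pos [489.6 331.2 233. ] phi x -95.75 zaxis [-0.003 -0.003 -1.   ] F [ 0.2  0.8 -0.4] w 85.4 j [ 0.87  0.33 -0.07 -0.   -1.17 -0.97]
tool shift cm [ 0.03 -0.33 14.4 ] turn 0.09
```

>>> servo_tool(rows=[{"fingers": 8.5,"x": 0,"y": -0.3,"z": 1.5,"turn": 0},{"fingers": 8,"x": 0,"y": 0,"z": 2.5,"turn": 0},{"fingers": 7,"x": 0,"y": 0,"z": 2.5,"turn": 0},{"fingers": 6,"x": 0,"y": 0,"z": 2.5,"turn": 0},{"fingers": 6,"x": 0,"y": 0,"z": 2.5,"turn": 0},{"fingers": 6,"x": 0,"y": 0,"z": 1,"turn": 0},{"fingers": 6,"x": 0,"y": 0,"z": 0,"turn": 0},{"fingers": 6,"x": 0,"y": 0,"z": 0,"turn": 0}])

```text
clock: 15.18
position: [493.8, 330.4, 110.1]
ee_rot: [-0.67, 0.742, -0.0, -0.0]
contact_force: [-0.4, -0.4, 0.6]
gripper_width: 60.2
```

```bash
python3 -c "
from h import *
go([492.5,330.2,89],-95.84);snap('wrist','11')"
```

```text
t 15.18 pos [493.8 330.4 110.1] phi x -95.86 zaxis [ 0.    -0.001 -1.   ] F [-0.4 -0.4  0.6] w 60.2 j [ 0.86  0.44 -0.23  0.   -0.9  -0.97]
tool shift cm [0.03 0.12 2.11] turn -0.02
```

View pics/wrist11.png

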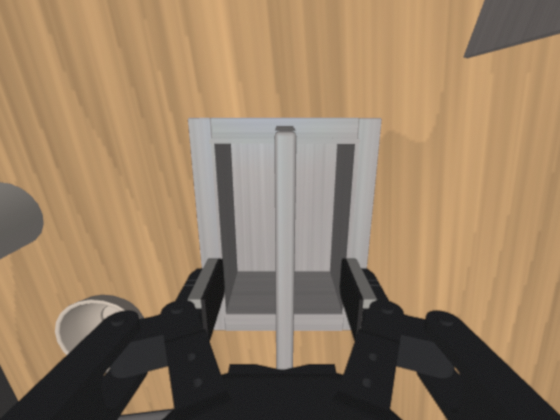

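The handle is at column 285 between the fingers at 215 and 350. I'll shift 1 mm, go down the last 21 mm, and close.

>>> servo_tool(rows=[{"fingers": 6,"x": 0,"y": 0.1,"z": 1,"turn": 0},{"fingers": 6,"x": 0,"y": 0,"z": 1,"turn": 0},{"fingers": 6,"x": 0,"y": 0,"z": 0.1,"turn": 0},{"fingers": 4,"x": 0,"y": 0,"z": 0,"turn": 0},{"fingers": 2.5,"x": 0,"y": 0,"z": 0,"turn": 0},{"fingers": 1.5,"x": 0,"y": 0,"z": 0,"turn": 0},{"fingers": 0.5,"x": 0,"y": 0,"z": 0,"turn": 0},{"fingers": 0,"x": 0,"y": 0,"z": 0,"turn": 0},{"fingers": 0,"x": 0,"y": 0,"z": 0,"turn": 0},{"fingers": 0,"x": 0,"y": 0,"z": 0,"turn": 0}])

```text
clock: 16.07
position: [492.5, 331.3, 89.3]
ee_rot: [-0.67, 0.742, 0.0, 0.0]
contact_force: [-1.7, 0.1, 2.7]
gripper_width: 9.1
```

>>> servo_tool(rows=[{"fingers": 0,"x": 0,"y": 0,"z": -0.2,"turn": 0},{"fingers": 0,"x": 0,"y": 0,"z": -0.4,"turn": 0},{"fingers": 0,"x": 0,"y": 0,"z": -0.8,"turn": 0},{"fingers": 0,"x": 0,"y": 0,"z": -1.5,"turn": 0},{"fingers": 0,"x": 0,"y": 0,"z": -1.5,"turn": 0},{"fingers": 0,"x": 0,"y": 0,"z": -0.6,"turn": 0},{"fingers": 0,"x": 0,"y": 0,"z": 0,"turn": 0}])

```text
clock: 16.65
position: [493.2, 331.7, 140.6]
ee_rot: [-0.67, 0.742, 0.0, 0.002]
contact_force: [0.4, 0.2, -4.4]
gripper_width: 9.2
```

```bash
python3 -c "
from h import *
st();a=snap('side','12')[0];snap('wrist','12');print(np.round(arm.read_state()['wrist_torque'],2))
cv2.imwrite('pics/c12.png',cv2.resize(a[80:260,120:360],None,fx=3,fy=3)[:,:,::-1])"
```

```text
t 16.65 pos [493.2 331.7 140.6] phi x -95.88 zaxis [ 0.003  0.003 -1.   ] F [ 0.4  0.2 -4.4] w 9.2 j [ 0.86  0.41 -0.2   0.   -0.96 -0.97]
[-0.04  0.04  0.03]
```

View pics/c12.png

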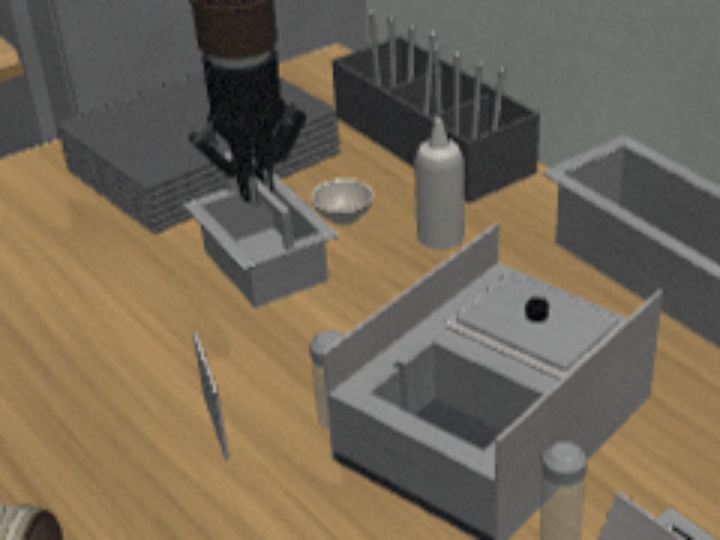

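View pics/wrist12.png

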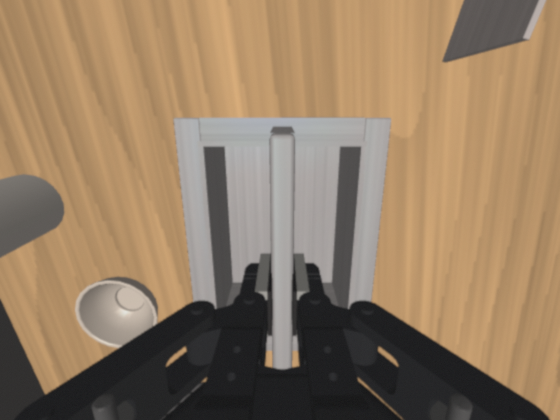

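The pan hangs level and straight at side (205,165); the wrist handle is at column 282 and the weight reads 4.4 N. Raising it above the fences.

>>> servo_tool(rows=[{"fingers": 0,"x": 0,"y": 0,"z": -0.6,"turn": 0},{"fingers": 0,"x": 0,"y": 0,"z": -1.2,"turn": 0},{"fingers": 0,"x": 0,"y": 0,"z": -2,"turn": 0},{"fingers": 0,"x": 0,"y": 0,"z": -2.2,"turn": 0},{"fingers": 0,"x": 0,"y": 0,"z": -2.2,"turn": 0},{"fingers": 0,"x": 0,"y": 0,"z": -2,"turn": 0},{"fingers": 0,"x": 0,"y": 0,"z": -1.2,"turn": 0},{"fingers": 0,"x": 0,"y": 0,"z": -0.7,"turn": 0},{"fingers": 0,"x": 0,"y": 0,"z": 0,"turn": 0}])

```text
clock: 17.5
position: [492.7, 331.3, 261.0]
ee_rot: [-0.67, 0.742, 0.0, 0.001]
contact_force: [0.4, -0.6, -5.0]
gripper_width: 9.2
```

>>> servo_tool(rows=[{"fingers": 0,"x": 0,"y": 0,"z": 0,"turn": -2},{"fingers": 0,"x": 0,"y": 0,"z": 0,"turn": -3},{"fingers": 0,"x": 0,"y": 0,"z": 0,"turn": -4},{"fingers": 0,"x": 0,"y": 0,"z": 0,"turn": -4},{"fingers": 0,"x": 0,"y": 0,"z": 0,"turn": -3.3},{"fingers": 0,"x": 0,"y": 0,"z": 0,"turn": -2},{"fingers": 0,"x": 0,"y": 0,"z": 0,"turn": -1},{"fingers": 0,"x": 0,"y": 0,"z": 0,"turn": 0}])

```text
clock: 18.17
position: [491.9, 330.6, 258.2]
ee_rot: [0.785, -0.62, -0.0, 0.002]
contact_force: [0.1, 0.3, -4.9]
gripper_width: 8.8
```

```bash
python3 -c "
from h import *
go([491.5,-19.9,262],-76.6)"
```

```text
t 18.17 pos [491.9 330.6 258.2] phi x -76.6 zaxis [-0.002 -0.002 -1.   ] F [ 0.1  0.3 -4.9] w 8.8 j [ 0.86  0.31 -0.03 -0.   -1.23 -0.63]
tool shift cm [34.09  8.16 -0.31] turn 0.0
```

>>> servo_tool(rows=[{"fingers": 0,"x": 1,"y": 0.24,"z": 0,"turn": 0},{"fingers": 0,"x": 2,"y": 0.48,"z": 0,"turn": 0},{"fingers": 0,"x": 3,"y": 0.72,"z": -0.3,"turn": 0},{"fingers": 0,"x": 3,"y": 0.72,"z": 0,"turn": 0},{"fingers": 0,"x": 3,"y": 0.72,"z": 0,"turn": 0},{"fingers": 0,"x": 3,"y": 0.72,"z": 0,"turn": 0},{"fingers": 0,"x": 3,"y": 0.72,"z": 0,"turn": 0},{"fingers": 0,"x": 3,"y": 0.72,"z": 0,"turn": 0},{"fingers": 0,"x": 3,"y": 0.72,"z": 0,"turn": 0},{"fingers": 0,"x": 3,"y": 0.72,"z": 0,"turn": 0}])

```text
clock: 19.0
position: [491.1, 51.3, 262.8]
ee_rot: [0.785, -0.62, -0.0, 0.0]
contact_force: [-0.2, 0.8, -5.6]
gripper_width: 8.8
```

>>> servo_tool(rows=[{"fingers": 0,"x": 3,"y": 0.72,"z": 0,"turn": 0},{"fingers": 0,"x": 2.1,"y": 0.5,"z": 0,"turn": 0},{"fingers": 0,"x": 1.2,"y": 0.3,"z": 0,"turn": 0},{"fingers": 0,"x": 0.8,"y": 0.2,"z": 0,"turn": 0},{"fingers": 0,"x": 0,"y": 0,"z": 0,"turn": 0},{"fingers": 0,"x": 0,"y": 0,"z": 0,"turn": 0}])

```text
clock: 19.5
position: [491.5, -19.8, 262.7]
ee_rot: [0.785, -0.62, -0.0, -0.0]
contact_force: [0.2, 0.2, -5.5]
gripper_width: 8.6
```

```bash
python3 -c "
from h import *
go([491.5,-19.9,262],-76.6);snap('side','13');snap('wrist','13');snap('scene','13')"
```

```text
t 19.5 pos [491.5 -19.8 262.7] phi x -76.65 zaxis [ 0.  0. -1.] F [ 0.2  0.2 -5.5] w 8.6 j [ 0.29  0.13 -0.26 -0.   -1.18 -0.06]
tool shift cm [0.01 0.   0.07] turn -0.05
```

View pics/side13.png

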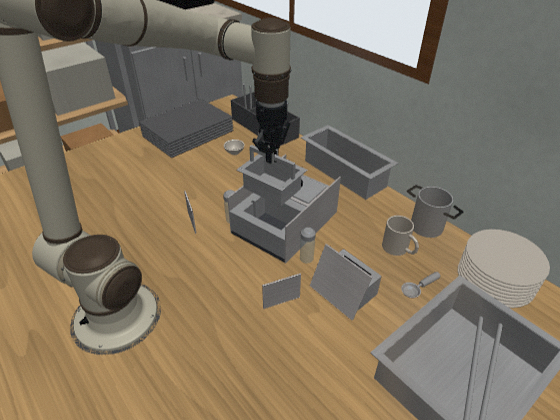

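View pics/wrist13.png

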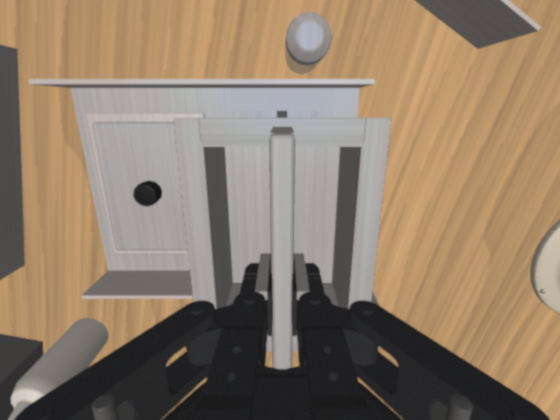

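Both views show the pan over the unit. It is aligned with the groove at wrist (282,115), and the cover still leans at side (345,280). Measuring the pan's level and centring.

```bash
cat > pan.py <<'E'
from h import *
import sys
t=sys.argv[1]; c0=np.array([491.4,-19.9]);a=np.radians(13.4);ux=np.array([np.cos(a),np.sin(a)]);uy=np.array([-np.sin(a),np.cos(a)])
st()
zt=arm.read_state()["position"][2]; zr=zt-89+65
m=dict(np.load(f"wrist{t}cam.npz"));Q=cloud(np.load(f"wrist{t}.npy"),m)
# handle far end
k=(Q[...,2]>zt+19-8)&(Q[...,2]<zt+19+16);k[:,:262]=0;k[:,302:]=0;k[:110]=0;k[250:]=0
vv,uu=np.where(k); e=ray(282,vv.min()-.5,m,zt+26)[:2]
print("handle far end in unit frame",(e-c0)@ux,(e-c0)@uy,"z med",np.median(Q[k][:,2]))
def loc(q): return np.c_[(q[:,:2]-c0)@ux,(q[:,:2]-c0)@uy,q[:,2]]
for n in("wrist","side","scene"):
    m=dict(np.load(f"{n}{t}cam.npz"));q=cloud(np.load(f"{n}{t}.npy"),m).reshape(-1,3);q=loc(q[~np.isnan(q[:,0])])
    s=q[(abs(q[:,0])<70)&(abs(q[:,1])<90)&(abs(q[:,2]-zr)<9)]
    A=np.c_[s[:,:2],np.ones(len(s))];w=np.ones(len(s),bool)
    for _ in range(8): p=np.linalg.lstsq(A[w],s[w,2],rcond=None)[0];w=abs(A@p-s[:,2])<2
    s=s[w];print(n,w.sum(),"rim plane slopes deg",np.degrees(p[:2]).round(2),"z",p[2].round(1),"x",np.percentile(s[:,0],[.5,99.5]).round(1),"y",np.percentile(s[:,1],[.5,99.5]).round(1),"rect",cv2.minAreaRect(s[:,:2].astype(np.float32)))
    b=q[(abs(q[:,0])<58)&(abs(q[:,1])<78)&(q[:,2]>95 if zt<215 else q[:,2]>150)&(q[:,2]<zr-12)]
    if n!="wrist" and len(b)>50: print("   body low z",np.percentile(b[:,2],[.3,1,3]).round(1))
E
python3 pan.py 13
```

```text
t 19.65 pos [491.8 -18.9 262.8] phi x -76.53 zaxis [ 0.  0. -1.] F [-0.2 -0.  -4.6] w 9.1 j [ 0.29  0.13 -0.26 -0.   -1.18 -0.06]
handle far end in unit frame 0.021016586605122275 -73.47330334624685 z med 285.27561591290134
wrist 13805 rim plane slopes deg [-0.04  0.  ] z 236.5 x [-57.3  57.7] y [-76.5  72. ] rect ((0.15610504150390625, 0.426849365234375), (154.01199340820312, 116.35809326171875), 89.94758605957031)
side 419 rim plane slopes deg [-0.34 -0.2 ] z 237.4 x [-59.4  56.7] y [-77.4  76.2] rect ((-1.5288925170898438, 0.1413116455078125), (119.057373046875, 157.3992462158203), 1.2905851602554321)
   body low z [172.1 173.  174.4]
scene 468 rim plane slopes deg [0.17 0.02] z 236.8 x [-49.5  62.6] y [-76.1  77.3] rect ((4.450836181640625, 0.6431121826171875), (118.08446502685547, 154.241455078125), 0.1423860639333725)
   body low z [171.7 172.7 174.6]
```

The pan is level (slopes <0.4°), squared, and centred to ≈1 mm, with its base at about 173. Lowering 68 mm.

>>> servo_tool(rows=[{"fingers": 0,"x": -0.05,"y": 0,"z": 0.4,"turn": 0},{"fingers": 0,"x": 0,"y": 0,"z": 0.8,"turn": 0},{"fingers": 0,"x": 0,"y": 0,"z": 1,"turn": 0},{"fingers": 0,"x": 0,"y": 0,"z": 1,"turn": 0},{"fingers": 0,"x": 0,"y": 0,"z": 1,"turn": 0},{"fingers": 0,"x": 0,"y": 0,"z": 1,"turn": 0},{"fingers": 0,"x": 0,"y": 0,"z": 0.8,"turn": 0},{"fingers": 0,"x": 0,"y": 0,"z": 0.5,"turn": 0},{"fingers": 0,"x": 0,"y": 0,"z": 0.3,"turn": 0},{"fingers": 0,"x": 0,"y": 0,"z": 0,"turn": 0}])

```text
clock: 20.48
position: [491.4, -19.3, 194.1]
ee_rot: [0.785, -0.62, -0.0, 0.0]
contact_force: [0.5, -0.7, -5.2]
gripper_width: 9.0
```

>>> servo_tool(rows=[{"fingers": 0,"x": 0,"y": 0,"z": 0,"turn": 0},{"fingers": 0,"x": 0,"y": 0,"z": 0,"turn": 0},{"fingers": 0,"x": 0,"y": 0,"z": 0,"turn": 0},{"fingers": 0,"x": 0,"y": 0,"z": 0,"turn": 0}])

```text
clock: 20.82
position: [491.9, -19.2, 195.3]
ee_rot: [0.785, -0.62, 0.0, -0.0]
contact_force: [-0.1, -0.7, -5.4]
gripper_width: 9.0
```

```bash
python3 -c "
from h import *
a=snap('side','14')[0];snap('wrist','14');b=snap('scene','14')[0]
c=np.hstack([cv2.resize(a[130:330,200:400],(400,400)),cv2.resize(b[130:290,170:330],(400,400))]);cv2.imwrite('pics/c14.png',c[:,:,::-1])"
python3 pan.py 14
```

```text
t 20.97 pos [491.7 -19.2 195. ] phi x -76.59 zaxis [ 0.  0. -1.] F [ 0.6 -0.  -5.2] w 8.6 j [ 0.29  0.19 -0.37  0.   -1.01 -0.06]
handle far end in unit frame 0.1864469630398935 -73.30417718319613 z med 217.7695378850459
wrist 13811 rim plane slopes deg [ 0.07 -0.04] z 168.9 x [-57.1  58. ] y [-76.4  72.5] rect ((0.4182014465332031, 0.49025726318359375), (153.89874267578125, 116.28204345703125), 89.90161895751953)
side 390 rim plane slopes deg [-0.18 -0.31] z 169.8 x [-58.6  57.3] y [-77.1  77.7] rect ((0.16779708862304688, 0.462646484375), (155.92095947265625, 118.81336975097656), 89.4705810546875)
   body low z [104.3 105.1 106.7]
scene 406 rim plane slopes deg [ 0.58 -0.14] z 168.9 x [-46.1  61.6] y [-76.2  77. ] rect ((4.167514801025391, 0.41112518310546875), (115.58468627929688, 153.65875244140625), 0.2579536437988281)
   body low z [103.7 104.5 106.1]
```

View pics/c14.png

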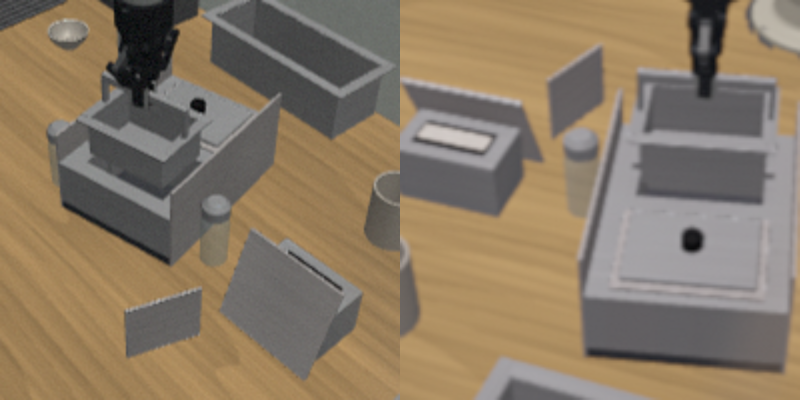

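View pics/wrist14.png

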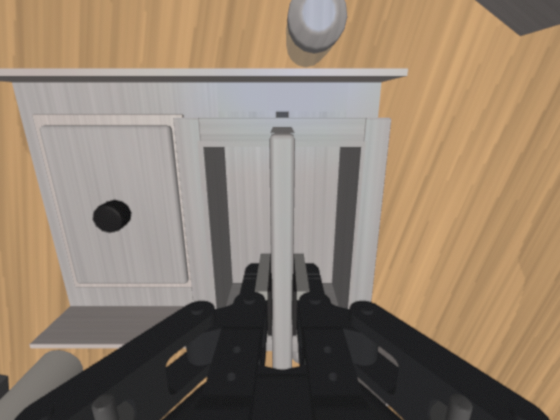

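The pan hovers over the opening with its base at ≈105, and the groove shows at wrist column 282. One last check of the cover and tableware against the earlier images.

```bash
python3 - <<'E'
from h import *
for t in "9","14":
    m=dict(np.load(f"side{t}cam.npz"));q=cloud(np.load(f"side{t}.npy"),m).reshape(-1,3)
    s=q[(q[:,0]>415)&(q[:,0]<510)&(q[:,1]<-260)&(q[:,1]>-375)&(q[:,2]>8)&(q[:,2]<140)];s=s[s[:,0]<430+s[:,2]*.55+12]
    A=np.c_[s[:,2],s[:,1],np.ones(len(s))];w=np.ones(len(s),bool)
    for _ in range(8): c=np.linalg.lstsq(A[w],s[w,0],rcond=None)[0]; w=abs(A@c-s[:,0])<4
    print(t,"tilt",np.degrees(np.arctan(c[0])).round(2),"foot x",(c[1]*-316+c[2]).round(1))
a=cv2.imread("pics/side0.png");b=cv2.imread("pics/side14.png")
for n,(u0,v0,u1,v1) in {"shaker_r":(300,228,316,262),"mug":(383,215,420,255),"spoon":(400,272,442,300),"bowl":(225,140,245,155)}.items(): print(n,cv2.absdiff(a,b)[v0:v1,u0:u1].mean().round(1))
a=cv2.imread("pics/scene0.png");b=cv2.imread("pics/scene14.png")
for n,(u0,v0,u1,v1) in {"shaker_l":(333,188,350,225),"shaker_r":(235,180,247,217),"bottle":(380,272,413,332),"bowl":(428,290,464,320),"mug":(140,225,178,265),"plate decoy":(354,176,388,208)}.items(): print(n,cv2.absdiff(a,b)[v0:v1,u0:u1].mean().round(1))
E
```

```text
9 tilt 21.68 foot x 439.8
14 tilt 21.56 foot x 439.9
shaker_r 3.5
mug 3.3
spoon 3.4
bowl 3.7
shaker_l 1.7
shaker_r 1.8
bottle 2.0
bowl 2.0
mug 1.7
plate decoy 1.8
```

The cover and tableware are unchanged apart from image noise, so I'm handing in.

```bash
python3 -c "
from bench import arm
print(arm.job_done())"
```

```text
the job is handed in; nothing more can be done
None
```

The job is handed in at about 21 s on the arm's clock, with the pan still held over the opening.

- **Cover:** I drew it straight up and stood it in front of the napkin box. The gripper can't tilt it, so I let go part-way and tipped its top back with the rear finger until it rested on the box's top edge. It slid back about 4 mm as it settled. The last check shows it steady at about 21.6° tilt with its foot about 32 mm in front of the face.
- **Pan:** I gripped it by the bar and carried it with its bottom at about 170 mm, above the 140 mm fences. It is held squared and centred to about 1 mm, and level to about 0.3° by the wrist and side cameras. Its underside is 14–16 mm above the rim, and the only load on the gripper is its own weight.
- **Surroundings:** The before and after pictures of the shakers, bottle, mug, bowl and spoon differ only by noise.
- **Disagreement:** The scene camera put the pan about 4 mm farther along +x than the wrist and side views, and up to 0.6° off level. It was off by a similar amount in x on the opening itself earlier, so I trusted the wrist and side views.

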